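# Switch on the light box and turn its brightness up four clicks

## Task

Switch on the slide light box by pressing its round push button fully down with a fingertip and letting it come up again; then, with a fingertip against the peg, push its click-stop brightness dial clockwise (seen from above) exactly four clicks from wherever it now stands, leave it resting in that click stop, and come clear. Only touch and push, gently: do not grip or force the dial or hammer the button, keep the light box where it stands, and leave the slides on it and the things around it alone.

Things in the scene. Friction and masses are not known exactly. Their poses are not given: they have to be found in the camera images.
- lightbox: grey slide light box, 160 (x) x 220 (y) x 45 mm, 3 to 4.3 kg, loose on rubber feet. Origin at the centre of its underside; x points away from its front edge, y to its left. On its top, 45 mm up: a white opal pane on the left half (y from -7 to +97 mm, 2 mm proud), the dial on the right with its axis at (20, -58) mm, the push button in front of it at (-52, -58) mm.
- dial (a joint): brightness dial, a black disc 80 mm across on an upright axis; rad, growing clockwise seen from above. Eleven click stops 0.349 rad (20 degrees) apart from 0 to 3.49, hard stops at the ends; starts in stop 0.349 to 1.396. At 0 the peg lies 100 degrees anticlockwise of the box's x axis. Each click takes 4 to 6 N at the peg; past half-way it snaps on into the next stop.
- dial_axis (a point): centre of the dial's flat upper face, 58 mm above the box's underside
- dial_peg (a point): half-way up the dial's finger peg, a fixed upright round aluminium peg 12 mm thick and 24 mm tall on the dial's upper face, 32 mm from the dial's axis; this point is 12 mm above the face. A finger has room on the dial's face on either side of it.
- dial_rim (a point): edge of the dial's upper face just outside the peg, 40 mm from the axis; it turns with the dial (one click moves it 14 mm, four clicks 51 mm in a straight line)
- power (a joint): push button's travel in m: 0 up, 0.006 fully down; a spring brings it up again, and about 5 N presses it fully down
- power_top (a point): centre of the top of the push button, a steel disc 24 mm across in a black housing; pressed straight down
- slides_a: small stack of glass slides, 28 x 77 x 8 mm, lying loose on the opal pane; origin at the centre of its underside; to be left alone
- dropper_0: brown dropper bottle, 36 mm across, 108 mm tall, standing behind the box; origin at the centre of its underside; to be left alone
- cassette_tray: small open wooden-coloured tray with a row of tissue cassettes, 58 x 160 x 40 mm, on the bench to the right; origin at the centre of its underside; to be left alone
- pen_3: marker pen, 17 x 135 x 16 mm, lying on the bench to the left; origin at the centre of its underside; to be left alone

How it is judged:
On the way, in this order (a step that is already met when the one before it is completed fails the run):
1. the push button is pressed fully down while the dial is still where it started (value of joint power above 0.0048 m and distance of dial_rim from where it was at the start of the episode below 0.006 m), for 0.05 s.
2. the button is up again and the dial rests four clicks clockwise of its start (distance of dial_rim from where it was at the start of the episode between 0.046 and 0.0565 m and value of joint dial between 1.6057 and 2.93215 rad and not (velocity of joint dial above 0.1 rad/s) and not (velocity of joint dial below -0.1 rad/s) and value of joint power below 0.0015 m), for 0.3 s.
At the end, for the whole second after the job is handed in: The dial rests in the click stop four clicks (80 degrees, within about half a click) clockwise of where it started, the button has come up again, the light box has moved less than 5 mm, and the slides, bottle, tray and pen are where they were (within 12, 20, 20 and 30 mm) (all of step 2 and distance of lightbox from where it was at the start of the episode below 0.005 m and linear speed of lightbox below 0.01 m/s and distance of slides_a from where it was at the start of the episode below 0.012 m and distance of each of dropper_0, cassette_tray from where it was at the start of the episode below 0.02 m and distance of pen_3 from where it was at the start of the episode below 0.03 m); the robot touches nothing.
It fails at once if the light box is lifted or shoved by more than 5 mm (distance of lightbox from where it was at the start of the episode above 0.005 m).
It fails at once if the dial is gripped or forced (more than 30 N between the fingers and the light box or its dial while the button is up) (contact force between the fingers and lightbox above 30 N and value of joint power below 0.002 m).
It fails at once if the button is forced (more than 70 N) (contact force between the fingers and lightbox above 70 N).
It fails at once if the slides, the dropper bottle, the cassette tray or the pen is lifted or shoved (distance of slides_a from where it was at the start of the episode above 0.012 m or distance of any of dropper_0, cassette_tray from where it was at the start of the episode above 0.02 m or distance of pen_3 from where it was at the start of the episode above 0.03 m).
It also fails if it takes over 56 s, if anything falls off the work surface, if the arm or the gripper's body presses on something with over 40 N, if the wrist force passes 120 N, or if a joint passes its speed limit or range.

## Robot

A 7-joint arm with a two-finger parallel gripper is mounted at the origin on a cart in front of the work surface, level with it; the furniture and walls round the work are solid. World frame = base frame: x ahead of the robot, y to its left, z up, the work surface at z = 0. Lengths are in m, angles in rad, forces in N, time in s.
With the tool pointing down it reaches from about 0.425 to 0.95 m from the base axis. Payload 4.7 kg.
Tool frame: the origin (TCP) lies between the finger pads; the fingertips stand 25 mm ahead of it and the grasp point (between the pads) lies 6 mm ahead of it (tip_extent is the distance from the TCP to the fingertips, in m); z points along the fingers, y is the direction in which the jaws open and shut (so a half turn about z gives the same grasp; the last joint's range is limited). The gripper opens to 85 mm and grips with 20 to 120 N. Pads are 22 mm wide; open, the fingers measure 114 mm over their backs; the gripper's body (76 mm by 85 mm) begins 54 mm behind the grasp point. The pads swing forward as they close: fully open they stand 13 mm farther back than shut.
Start: joints at [-1.157, 0.469, -0.049, 1.532, 0.024, 1.141, -0.082], TCP at [0.289, 0.61, 0.256] pointing down, gripper open.
Joint ranges: [-2.59, 2.59], [-0.33, 1.99], [-1.39, 1.29], [0.1, 2.45], [-1.04, 4.18], [0.21, 1.99], [-2.66, 2.66]. Speed limits (rad/s): [2.57, 2.57, 3.14, 3.14, 3.14, 3.14, 3.14].

## Interface

Orientations are given as a rotation vector (axis times angle).
In Python, from station import * gives the robot as it stands.
- The arm moves only by the tool send_rows, never from a script. Its argument "rows" is a list of rows, each a list of 7 numbers: the shift along the tool's x, y, z scaled (see below), then the turn, a rotation vector about the tool's x, y, z scaled (see below), then the opening, from 0 (shut) to 1 (fully open). In form: [[tx, ty, tz, wx, wy, wz, grip], ...]. A call has 1 to 8 rows; each row shifts and turns the commanded pose from where the row before left it, along the tool's axes as they then stand; what a row does not reach is not made up. The controller multiplies each number of a shift by 20 cm and each number of a turn by 4 degrees. A row lasts 1/10 s, in which the tool goes at most 50 mm and 8.59 degrees, less where a joint would pass 70% of its speed; a pose out of reach is approached as far as the arm can. A call with a number of a shift or a turn outside -1 to 1 is refused whole. A call with a gripper value outside its range is refused whole. The fingers move at their own pace and stop on an object; "grip_force" is the grip in N (left out, the last holds). Time passes only in rows, so rows that do not move let the fingers close. It gives the time, the measured TCP pose, the force and the opening at its end, in the units of the state.
- observe(): the state, without advancing time (a new reading comes with each control period).
- capture(name): name is "side" or "top"; returns a dict with "pixels" (400x640x3 uint8, blue, green, red), "z_map" (400x640 float32, m along the optical axis (not along the pixel's ray), 0 where there is no reading), "mtx" (3x3 intrinsics, pixels), "view" (4x4, takes a point from world to camera coordinates). Camera axes: x right, y down, z forward; pixel columns grow to the right and rows downward; lengths in m; the calibration is good to about 2 mm. A picture is of the moment at which its call begins.
- close_job(): hands the job in, once; it reports no verdict.
Trained networks look in a picture, given as the dict that the camera call returned (one of the last four; its "shot" number tells which), for a name from the list of things; names that differ only in an ending like _2 or _b are one class to them, and where a whole thing is asked for, a point or a joint stands for the part that bears it (a point fixed in the world has none). Each returns a list of dicts, best first, with "confidence" (0 to 1); they miss things now and then, are a little off and sometimes report something else, mostly with a low value. They report only what shows in the picture. A call takes as long as a camera call.
- search_frame(query, picture): "pixel" ([column, row] in pixels, amid what is visible of it).
The state is a dict: "time": time; "joint_positions": joint angles; "qvel": joint speeds; "tau": joint torques, N m; "ee_pos": TCP position; "tcp_rot": TCP orientation; "contact_force": force on the tool from outside, world axes, zero at the start; "moment": the same for the moment, N m; "grip_width": opening from 0.0 (shut) to 1.0 (fully open).
Only numpy, scipy, OpenCV 4.12 (cv2) and the standard library are available. Lean on these libraries where they do the work, as an engineer would, in place of code of your own. Each camera call takes 0.05 s, during which the arm holds its last target. There are 200 camera calls.

## Working session

There is one attempt and no reset: what is moved stays moved. The work goes in short steps, Python scripts to look and compute and a tool call to move; the robot and the scene stay as the last step left them, time stands still between calls to the robot, and variables do not carry over. Pictures are saved under pics/ and viewed, about 8 in all and at most 12, crops included, and the job is handed in when it is done.

Besides the shell and the picture viewer there is one more tool, called as name(argument=value, ...), one argument or row to a line, values as JSON. send_rows: Moves the arm, as the interface text tells. Its arguments: {"type":"object","properties":{"rows":{"type":"array"},"grip_force":{"type":"number"}},"required":["rows"]}

```bash
mkdir -p pics; cat > h.py <<'E'
from station import *
import numpy as np, cv2
def look(n,f):
    c=capture(n); cv2.imwrite('pics/'+f,c['pixels']); return c
def world(c,u,v,z=None):
    K=c['mtx'];T=np.linalg.inv(c['view']); d=np.linalg.inv(K)@[u,v,1]
    if z is None:
        D=c['z_map'][int(round(v)),int(round(u))]; return T[:3,:3]@(d*D)+T[:3,3]
    r=T[:3,:3]@d; return T[:3,3]+r*(z-T[2,3])/r[2]
E
python3 - <<'E'
from h import *
s=observe(); print({k:np.round(v,3) for k,v in s.items()})
for n in('top','side'):
    c=look(n,n+'1.png')
    print(n,np.round(np.linalg.inv(c['view'])[:3,3],3))
    for q in['lightbox','dial_axis','dial_peg','power_top','slides_a','dropper_0','cassette_tray','pen_3']:
        for r in search_frame(q,c)[:2]:
            u,v=r['pixel']; print(q,np.round([u,v],1),round(r['confidence'],2),np.round(world(c,u,v),3))
E
```

```text
{'time': np.float64(0.0), 'joint_positions': array([-1.157,  0.469, -0.049,  1.534,  0.024,  1.141, -0.082]), 'qvel': array([ 0.001, -0.002,  0.   , -0.   ,  0.001, -0.001, -0.001]), 'tau': array([-1.0000e-03, -5.1031e+01, -4.8000e-02, -2.3772e+01,  1.1000e-02,
        7.0000e-03, -0.0000e+00]), 'ee_pos': array([0.289, 0.609, 0.255]), 'tcp_rot': array([-6.900e-01, -3.065e+00,  3.000e-03]), 'contact_force': array([-0.048,  0.278, -0.003]), 'moment': array([ 0.031, -0.06 , -0.036]), 'grip_width': np.float64(1.002)}
top [0.503 0.271 1.039]
lightbox [347.6 197.7] 0.85 [0.579 0.214 0.044]
dial_peg [362.7 186.1] 0.73 [0.605 0.178 0.054]
power_top [456.4 249. ] 0.58 [ 0.45  -0.043  0.037]
power_top [372.1 211.2] 0.49 [0.544 0.158 0.062]
slides_a [325.4 200.5] 0.75 [0.573 0.268 0.052]
dropper_0 [373.  137.6] 0.76 [0.721 0.15  0.057]
dropper_0 [348.6 199. ] 0.69 [0.575 0.212 0.048]
cassette_tray [456.1 249.1] 0.96 [ 0.45  -0.042  0.037]
pen_3 [216.8 253.3] 0.67 [0.451 0.537 0.018]
side [0.496 1.215 0.796]
lightbox [329.2 197.5] 0.66 [0.564 0.259 0.056]
dial_axis [317.4 177.3] 0.73 [0.6   0.208 0.079]
dial_peg [316.7 179. ] 0.92 [0.602 0.205 0.072]
power_top [344.8 172.6] 0.62 [0.532 0.156 0.064]
slides_a [328.  204.4] 0.59 [0.565 0.282 0.052]
dropper_0 [273.8 173.1] 0.56 [0.723 0.166 0.053]
cassette_tray [373.2 149.5] 0.79 [ 0.457 -0.006  0.042]
cassette_tray [373.1 301.3] 0.29 [0.445 0.546 0.015]
pen_3 [378.5 305.1] 0.63 [0.434 0.557 0.016]
```

```bash
python3 - <<'E'
import cv2
t=cv2.imread('pics/top1.png');s=cv2.imread('pics/side1.png')
a=cv2.resize(t[140:260,290:450],None,fx=5,fy=5,interpolation=cv2.INTER_CUBIC)
cv2.imwrite('pics/topc.png',a)
cv2.imwrite('pics/sidec.png',cv2.resize(s[130:250,250:410],None,fx=5,fy=5,interpolation=cv2.INTER_CUBIC))
E
```

```text
(no output)
```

View pics/topc.png

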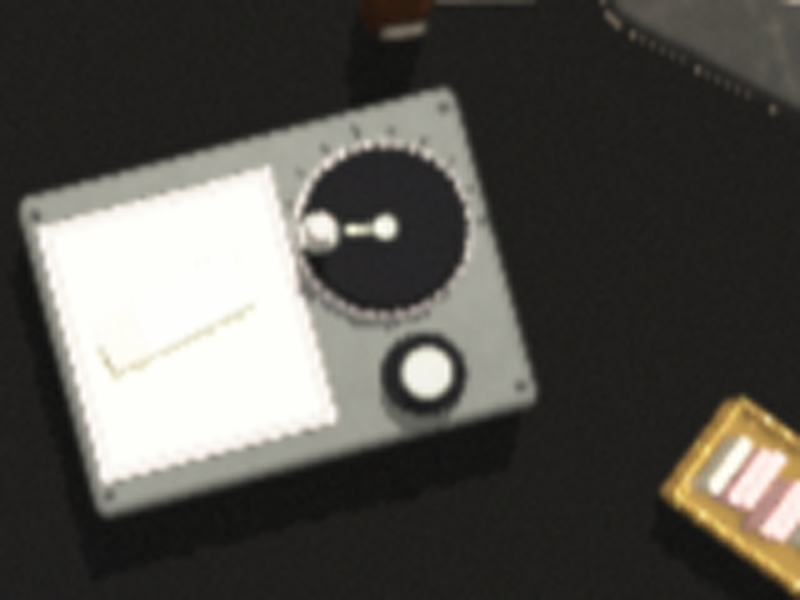

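View pics/sidec.png

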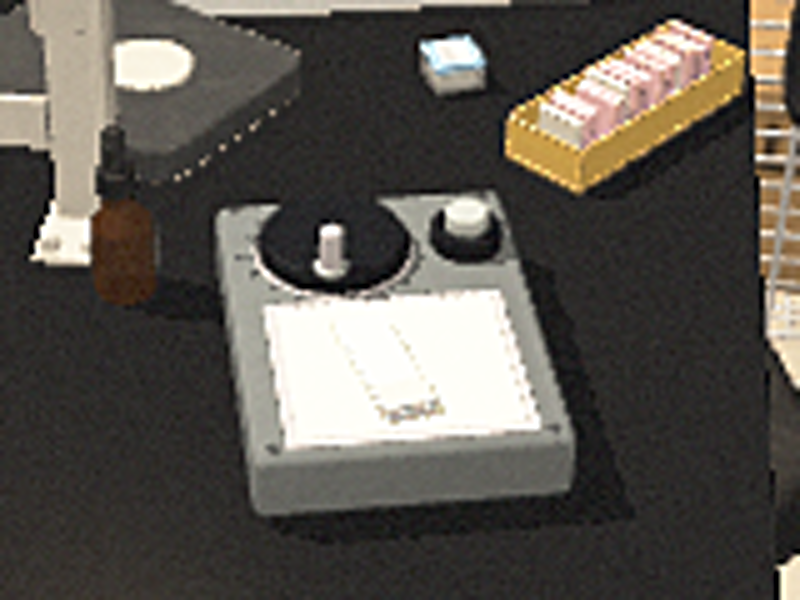

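The top view shows the button at about (375, 215), the dial hub at about (367, 186) and the peg top at about (354, 186), left of the hub. The box is yawed about +15°. The side view shows the button standing proud of its housing.

```bash
cat >> h.py <<'E'
from scipy.spatial.transform import Rotation as R
def st():
    s=observe(); r=R.from_rotvec(s['tcp_rot']).as_matrix()
    return s,np.array(s['ee_pos']),r
def to(p,yawx,s=None):
    "shift in tool axes (units of 20cm) to world p with tool x at world angle yawx deg pointing down; turn units of 4deg"
    s,e,r=st(); d=r.T@(np.array(p)-e)
    x=np.array([np.cos(np.radians(yawx)),np.sin(np.radians(yawx)),0]); z=np.array([0,0,-1.]); g=np.c_[x,np.cross(z,x),z]
    print('shift m',np.round(d,4),'turn deg',np.round(np.degrees(R.from_matrix(r.T@g).as_rotvec()),2))
E
python3 - <<'E'
from h import *
c=capture('top'); f=lambda x,y:((x+.5)/5-.5+290,(y+.5)/5-.5+140)
C=[world(c,*f(*p),z=.045)[:2] for p in[(22,205),(450,90),(535,400),(105,515)]]
C=np.array(C); print('corners',C.round(3)); cen=C.mean(0)
xd=(C[0]-C[3])+(C[1]-C[2]); yd=(C[0]-C[1])+(C[3]-C[2]); 
print('sizes',np.linalg.norm(C[0]-C[3]),np.linalg.norm(C[0]-C[1]))
yx=np.degrees(np.arctan2(xd[1],xd[0])); yy=np.degrees(np.arctan2(yd[1],yd[0]))-90; print('yaw',yx,yy)
a=np.radians(yx*.4+yy*.6); M=np.array([[np.cos(a),-np.sin(a)],[np.sin(a),np.cos(a)]])
print('cen',cen,'axis',cen+M@[.02,-.058],'btn',cen+M@[-.052,-.058])
ax=world(c,*f(385,228),z=.058); pg=world(c,*f(320,230),z=.082); bt=world(c,*f(427,373),z=.06)
print('img axis',ax,'peg',pg,'btn',bt,'depth btn',world(c,*f(427,373)),'peg',world(c,*f(320,230)),'ax',world(c,*f(385,228)))
d=pg-ax; print('peg r',np.hypot(*d[:2]),'ang',np.degrees(np.arctan2(d[1],d[0])))
s=capture('side'); g=lambda x,y:((x+.5)/5-.5+250,(y+.5)/5-.5+130)
print('side btn depth',world(s,*g(467,215)), world(s,*g(467,215),z=.06),'peg',world(s,*g(332,230),z=.082),world(s,*g(332,242)))
E
```

```text
corners [[0.623 0.342]
 [0.674 0.134]
 [0.524 0.099]
 [0.473 0.305]]
sizes 0.15428863286041858 0.21401107988069554
yaw 13.658957334622663 13.753923476180873
cen [0.57362317 0.22013668] axis [0.60680512 0.16853282] btn [0.53685833 0.15146102]
img axis [0.60661322 0.16910039 0.058     ] peg [0.60382726 0.20168775 0.082     ] btn [0.53726151 0.15152247 0.06      ] depth btn [0.53704027 0.15228419 0.06624719] peg [0.60400884 0.20156353 0.08028286] ax [0.60646432 0.16924615 0.05940465]
peg r 0.032706235632088285 ang 94.88644876079164
side btn depth [0.53599735 0.16472729 0.07006488] [0.53654586 0.15017421 0.06      ] peg [0.60382895 0.20436373 0.082     ] [0.60342243 0.20753325 0.07665757]
```

```bash
python3 - <<'E'
from h import *
to([.537,.1515,.255],183.7)
E
```

```text
shift m [-0.4203 -0.308   0.0013] turn deg [  0.     0.   -29.07]
```

send_rows(
  rows=[
    [-0.175,-0.128,0,0,0,0,0],
    [-0.175,-0.128,0,0,0,0,0],
    [-0.175,-0.128,0,0,0,0,0],
    [-0.175,-0.128,0,0,0,0,0],
    [-0.175,-0.128,0,0,0,0,0],
    [-0.175,-0.128,0,0,0,0,0],
    [-0.175,-0.128,0,0,0,0,0],
    [-0.175,-0.128,0,0,0,0,0],
  ],
)

```text
time: 1.8
ee_pos: [0.4551, 0.3033, 0.2566]
tcp_rot: [0.689, 3.065, 0.001]
contact_force: [1.4, 0.3, -0.4]
grip_width: -0.0
```

send_rows(
  rows=[
    [-0.175,-0.128,0,0,0,0,0],
    [-0.175,-0.128,0,0,0,0,0],
    [-0.175,-0.128,0,0,0,0,0],
    [-0.175,-0.128,0,0,0,0,0],
    [0,0,0,0,0,-0.9,0],
    [0,0,0,0,0,-0.9,0],
    [0,0,0,0,0,-0.9,0],
    [0,0,0,0,0,-0.9,0],
  ],
)

```text
time: 2.6
ee_pos: [0.5371, 0.1523, 0.2564]
tcp_rot: [0.297, 3.127, 0.0]
contact_force: [0.8, 0.1, -0.8]
grip_width: -0.0
```

send_rows(
  rows=[
    [0,0,0.1,0,0,-0.9,0],
    [0,0,0.1,0,0,-0.9,0],
    [0,0,0.1,0,0,-0.9,0],
    [0,0,0.1,0,0,-0.9,0],
    [0,0,0.1,0,0,0,0],
    [0,0,0,0,0,0,0],
    [0,0,0,0,0,0,0],
  ],
)

```text
time: 3.3
ee_pos: [0.5372, 0.1524, 0.1566]
tcp_rot: [0.094, -3.14, -0.0]
contact_force: [0.6, -0.3, 0.3]
grip_width: -0.0
```

```bash
python3 - <<'E'
from h import *
s,e,r=st(); print(s['time'],e,s['grip_width'],s['contact_force'],s['joint_positions'].round(2) if hasattr(s['joint_positions'],'round') else s['joint_positions'])
to([.537,.1515,.095],183.7)
E
```

```text
3.3 [0.53722674 0.1524043  0.15657099] -0.00019060351430823708 [ 0.57239279 -0.28121594  0.26829241] [-0.39  0.39  0.05  1.92 -0.03  0.84  1.3 ]
shift m [ 0.0003 -0.0009  0.0616] turn deg [ 0.   -0.   -0.28]
```

send_rows(
  rows=[
    [0,0,0.1,0,0,0,0],
    [0,0,0.1,0,0,0,0],
    [0,0,0.08,0,0,0,0],
    [0,0,0,0,0,0,0],
    [0,0,0,0,0,0,0],
  ],
)

```text
time: 3.8
ee_pos: [0.5379, 0.1527, 0.1015]
tcp_rot: [-0.094, 3.138, 0.001]
contact_force: [0.6, 0.1, -0.3]
grip_width: -0.002
```

send_rows(
  rows=[
    [0,0,0.01,0,0,0,0],
    [0,0,0.01,0,0,0,0],
    [0,0,0.01,0,0,0,0],
    [0,0,0.01,0,0,0,0],
    [0,0,0,0,0,0,0],
  ],
)

```text
time: 4.3
ee_pos: [0.5371, 0.1524, 0.0922]
tcp_rot: [0.094, -3.14, -0.0]
contact_force: [-0.2, 0.2, 0.9]
grip_width: 0.004
```

send_rows(
  rows=[
    [0,0,0.01,0,0,0,0],
    [0,0,0.01,0,0,0,0],
    [0,0,0,0,0,0,0],
  ],
)

```text
time: 4.6
ee_pos: [0.5371, 0.1524, 0.0883]
tcp_rot: [-0.094, 3.14, 0.0]
contact_force: [-0.6, -0.3, 3.7]
grip_width: 0.0
```

send_rows(
  rows=[
    [0,0,0.008,0,0,0,0],
    [0,0,0,0,0,0,0],
    [0,0,0,0,0,0,0],
  ],
)

```text
time: 4.9
ee_pos: [0.5371, 0.1525, 0.0869]
tcp_rot: [-0.094, 3.14, 0.0]
contact_force: [-1.8, -0.2, 4.0]
grip_width: 0.002
```

send_rows(
  rows=[
    [0,0,0.008,0,0,0,0],
    [0,0,0,0,0,0,0],
    [0,0,0,0,0,0,0],
  ],
)

```text
time: 5.2
ee_pos: [0.5372, 0.1524, 0.086]
tcp_rot: [-0.094, 3.14, 0.0]
contact_force: [-2.7, -0.1, 10.4]
grip_width: -0.001
```

send_rows(
  rows=[
    [0,0,0.006,0,0,0,0],
    [0,0,0,0,0,0,0],
    [0,0,0,0,0,0,0],
  ],
)

```text
time: 5.5
ee_pos: [0.5372, 0.1525, 0.0858]
tcp_rot: [-0.094, 3.14, 0.001]
contact_force: [-5.5, -1.5, 18.3]
grip_width: 0.002
```

send_rows(
  rows=[
    [0,0,-0.03,0,0,0,0],
    [0,0,-0.1,0,0,0,0],
    [0,0,-0.1,0,0,0,0],
    [0,0,0,0,0,0,0],
    [0,0,0,0,0,0,0],
  ],
)

```text
time: 6.0
ee_pos: [0.5369, 0.1524, 0.1295]
tcp_rot: [0.094, -3.14, -0.0]
contact_force: [-0.7, -0.3, -0.7]
grip_width: -0.001
```

```bash
python3 - <<'E'
from h import *
s,e,r=st(); print(s['time'],e,s['contact_force'])
to([.5796,.1993,.09],183.7)
E
```

```text
6.0 [0.53687914 0.15238867 0.12948478] [-0.74731339 -0.25639236 -0.67823829]
shift m [-0.0455  0.0443  0.0395] turn deg [ 0.01 -0.   -0.27]
```

send_rows(
  rows=[
    [-0.1,0.1,0,0,0,0,0],
    [-0.128,0.122,0,0,0,0,0],
    [0,0,0,0,0,0,0],
    [0,0,0.1,0,0,0,0],
    [0,0,0.05,0,0,0,0],
    [0,0,0.045,0,0,0,0],
    [0,0,0,0,0,0,0],
    [0,0,0,0,0,0,0],
  ],
)

```text
time: 6.8
ee_pos: [0.5799, 0.1992, 0.0908]
tcp_rot: [0.094, -3.14, 0.0]
contact_force: [1.2, 0.3, -0.2]
grip_width: -0.0
```

```bash
python3 - <<'E'
from h import *
s,e,r=st(); print(s['time'],e,s['contact_force'])
to([.5796,.1993,.09],183.7)
a=look('top','top2.png')['pixels'][130:250,280:440]; b=look('side','side2.png')['pixels'][130:250,250:410]
cv2.imwrite('pics/c2.png',cv2.resize(np.hstack([a,b]),None,fx=2.5,fy=2.5,interpolation=cv2.INTER_CUBIC))
E
```

```text
6.8 [0.5798673  0.19917491 0.09079656] [ 1.1566845   0.26559495 -0.16725438]
shift m [0.0003 0.0001 0.0008] turn deg [-0.01 -0.02 -0.29]
```

View pics/c2.png

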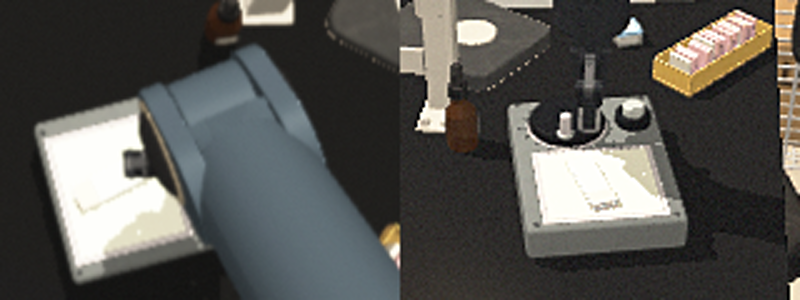

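In the side view the closed fingertip stands just in front of the peg (crop ~(588, 125) against the peg at (566, 125)), low over the dial face. Next I close the gap.

send_rows(
  rows=[
    [-0.01,0,0,0,0,0,0],
    [-0.01,0,0,0,0,0,0],
    [-0.01,0,0,0,0,0,0],
    [0,0,0,0,0,0,0],
  ],
)

```text
time: 7.3
ee_pos: [0.5864, 0.1998, 0.0911]
tcp_rot: [-0.094, 3.14, 0.0]
contact_force: [-0.7, -0.0, -0.2]
grip_width: 0.0
```

send_rows(
  rows=[
    [-0.008,0,0,0,0,0,0],
    [0,0,0,0,0,0,0],
    [0,0,0,0,0,0,0],
  ],
)

```text
time: 7.6
ee_pos: [0.5875, 0.1999, 0.0908]
tcp_rot: [0.094, -3.14, -0.0]
contact_force: [-0.9, -0.2, 0.8]
grip_width: -0.001
```

send_rows(
  rows=[
    [-0.0114,0.0055,0,0,0,1,0],
    [-0.0114,0.0055,0,0,0,1,0],
    [-0.0114,0.0055,0,0,0,1,0],
    [0,0,0,0,0,0,0],
  ],
)

```text
time: 8.0
ee_pos: [0.5937, 0.2033, 0.0906]
tcp_rot: [-0.234, -3.132, 0.001]
contact_force: [-1.1, 0.9, -1.0]
grip_width: 0.001
```

```bash
cat >> h.py <<'E'
def pol():
    s,e,r=st(); d=e[:2]-[.6066,.1690]; print(s['time'],e.round(4),'F',np.round(s['contact_force'],1))
    ang=np.degrees(np.arctan2(r[1,0],r[0,0]))%360-90; t=r[:2,:2].T@d
    print('tool frame offset from axis (want .017,.032)',t.round(4),'tool peg angle',ang, 'turned',93.7-ang)
E
python3 - <<'E'
from h import *
pol()
E
```

```text
8.0 [0.5937 0.2033 0.0906] F [-1.1  0.9 -1. ]
tool frame offset from axis (want .017,.032) [0.0179 0.032 ] tool peg angle 81.46446054674757 turned 12.235539453252429
```

send_rows(
  rows=[
    [-0.0114,0.0055,0,0,0,1,0],
    [-0.0114,0.0055,0,0,0,1,0],
    [-0.0114,0.0055,0,0,0,1,0],
    [0,0,0,0,0,0,0],
  ],
)

```text
time: 8.4
ee_pos: [0.6007, 0.2054, 0.0907]
tcp_rot: [-0.557, -3.089, 0.001]
contact_force: [-4.1, 0.2, 2.3]
grip_width: -0.003
```

```bash
python3 - <<'E'
from h import *
pol()
b=look('side','side3.png')['pixels'][150:210,280:380]
cv2.imwrite('pics/c3.png',cv2.resize(b,None,fx=6,fy=6,interpolation=cv2.INTER_CUBIC))
E
```

```text
8.4 [0.6007 0.2054 0.0907] F [-4.1  0.2  2.3]
tool frame offset from axis (want .017,.032) [0.0183 0.032 ] tool peg angle 69.5426313225438 turned 24.157368677456205
```

View pics/c3.png

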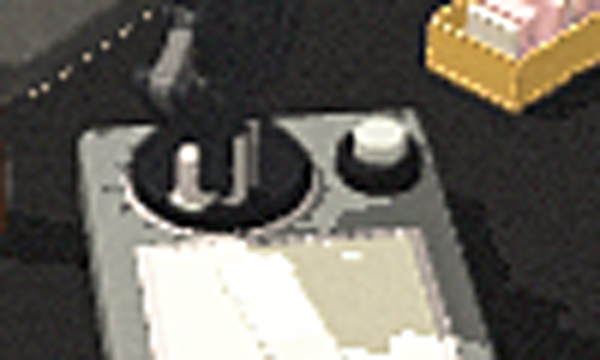

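The side view shows the fingertip against the peg (crop (190,175) and (235,170)), the peg has moved clockwise, and the button is up. I keep going along the arc.

send_rows(
  rows=[
    [-0.0114,0.0055,0,0,0,1,0],
    [-0.0114,0.0055,0,0,0,1,0],
    [-0.0114,0.0055,0,0,0,1,0],
    [-0.0114,0.0055,0,0,0,1,0],
    [-0.0114,0.0055,0,0,0,1,0],
    [-0.0114,0.0055,0,0,0,1,0],
    [-0.0114,0.0055,0,0,0,1,0],
    [0,0,0,0,0,0,0],
  ],
)

```text
time: 9.25
ee_pos: [0.62, 0.2028, 0.091]
tcp_rot: [1.288, 2.863, 0.001]
contact_force: [0.7, -0.1, -0.6]
grip_width: -0.001
```

```bash
python3 - <<'E'
from h import *
pol()
E
```

```text
9.25 [0.62   0.2028 0.091 ] F [ 0.7 -0.1 -0.6]
tool frame offset from axis (want .017,.032) [0.0164 0.0324] tool peg angle 41.55065091548687 turned 52.14934908451313
```

send_rows(
  rows=[
    [-0.0114,0.0055,0,0,0,1,0],
    [-0.0114,0.0055,0,0,0,1,0],
    [-0.0114,0.0055,0,0,0,1,0],
    [-0.0114,0.0055,0,0,0,1,0],
    [0,0,0,0,0,0,0],
    [0,0,0,0,0,0,0],
  ],
)

```text
time: 9.85
ee_pos: [0.6282, 0.1985, 0.091]
tcp_rot: [1.673, 2.658, 0.002]
contact_force: [-1.4, 2.0, 0.4]
grip_width: 0.001
```

```bash
python3 - <<'E'
from h import *
pol()
E
```

```text
9.85 [0.6282 0.1985 0.091 ] F [-1.4  2.   0.4]
tool frame offset from axis (want .017,.032) [0.0172 0.0322] tool peg angle 25.618297144553452 turned 68.08170285544655
```

send_rows(
  rows=[
    [-0.0114,0.0055,0,0,0,1,0],
    [-0.0114,0.0055,0,0,0,1,0],
    [0,0,0,0,0,0,0],
    [0,0,0,0,0,0,0],
  ],
)

```text
time: 10.25
ee_pos: [0.6323, 0.1938, 0.0909]
tcp_rot: [1.856, 2.533, 0.0]
contact_force: [-0.2, -0.1, 0.0]
grip_width: 0.001
```

```bash
python3 - <<'E'
from h import *
pol()
b=look('side','side4.png')['pixels'][150:210,280:380]
cv2.imwrite('pics/c4.png',cv2.resize(b,None,fx=6,fy=6,interpolation=cv2.INTER_CUBIC))
E
```

```text
10.25 [0.6323 0.1938 0.0909] F [-0.2 -0.1  0. ]
tool frame offset from axis (want .017,.032) [0.0159 0.032 ] tool peg angle 17.529308291174075 turned 76.17069170882593
```

View pics/c4.png

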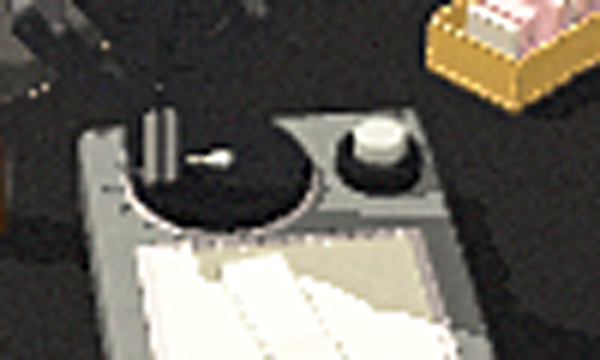

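The indicator line points to the peg's side (behind the finger) and the force is zero, so the dial has probably snapped into the stop. I back off, rise and look from the top.

send_rows(
  rows=[
    [0.04,0,0,0,0,0,0],
    [0.04,0,0,0,0,0,0],
    [0,0,0,0,0,0,0],
    [0,0,-0.15,0,0,0,0],
    [0,0,-0.2,0,0,0,0],
    [0,0,-0.2,0,0,0,0],
    [0,0,-0.2,0,0,0,0],
    [0.2,0,0,0,0,0,0],
  ],
)

```text
time: 11.1
ee_pos: [0.6208, 0.2415, 0.2486]
tcp_rot: [1.867, 2.514, 0.014]
contact_force: [-0.1, -0.2, 0.4]
grip_width: 0.002
```

send_rows(
  rows=[
    [0.22,0,0,0,0,0,0],
    [0.22,0,0,0,0,0,0],
    [0.22,0,0,0,0,0,0],
    [0.22,0,0,0,0,0,0],
    [0.22,0,0,0,0,0,0],
    [0.22,0,0,0,0,0,0],
    [0,0,0,0,0,0,0],
    [0,0,0,0,0,0,0],
  ],
)

```text
time: 11.9
ee_pos: [0.5345, 0.5016, 0.2402]
tcp_rot: [-1.854, -2.536, 0.001]
contact_force: [0.9, -0.7, 0.1]
grip_width: -0.001
```

```bash
python3 - <<'E'
from h import *
s,e,r=st(); print(s['time'],e,s['contact_force'])
c=look('top','top5.png')
b=c['pixels'][140:260,290:450]
cv2.imwrite('pics/c5.png',cv2.resize(b,None,fx=5,fy=5,interpolation=cv2.INTER_CUBIC))
E
```

```text
11.9 [0.53451371 0.50163223 0.24016956] [ 0.86745779 -0.6792202   0.11989113]
```

View pics/c5.png

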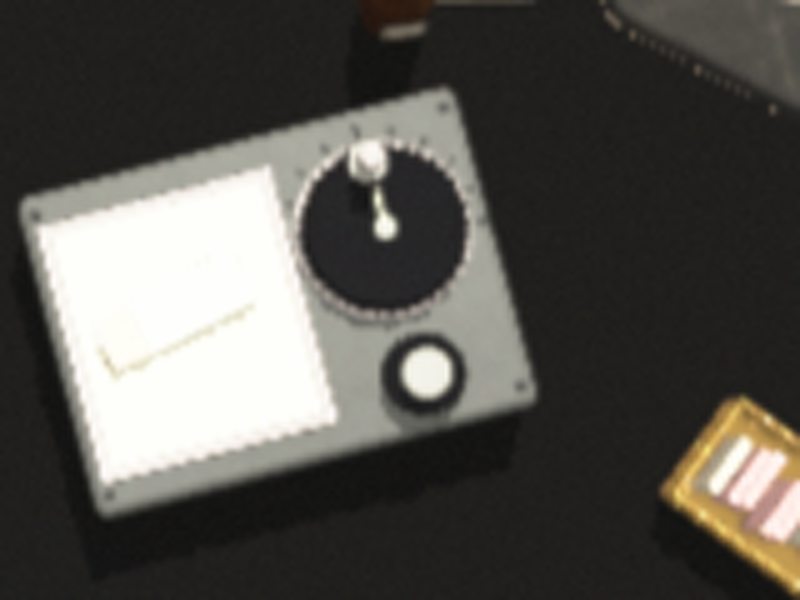

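```bash
python3 - <<'E'
from h import *
c=capture('top'); f=lambda x,y:((x+.5)/5-.5+290,(y+.5)/5-.5+140)
ax=world(c,*f(385,228),z=.058); pg=world(c,*f(368,160),z=.082); d=pg-ax
print('r',np.hypot(*d[:2]),'ang',np.degrees(np.arctan2(d[1],d[0])),'(start 94.9)','btn top z',world(c,*f(427,373))[2])
a=cv2.imread('pics/top1.png');b=cv2.imread('pics/top5.png')
m=cv2.absdiff(a,b).max(2); print('box corner diff max',m[155:215,292:345].max(),m[190:250,400:450].max(), m[150:222,380:400].max())
print(close_job())
E
```

```text
r 0.030831813532935355 ang 17.85196675425516 (start 94.9) btn top z 0.06626730560741823
box corner diff max 5 5 21
the job is handed in; nothing more can be done
None
```

I pressed the button and let it come up, then pushed the dial four clicks clockwise, backed clear and handed the job in at about 12 s.

- **Button:** I pressed it with the closed fingertip through about 6 mm until it stopped, at 18 N. Its top was back at its starting height of 66 mm afterwards. I had no direct reading of its travel, so "fully down" rests on that distance and the hard stop.
- **Dial:** I pushed the peg along its arc, with forces of about 4 N in the readings between moves. The top picture shows the peg turned about 77°, from 94.9° to 17.9°. That fits the 80° stop, since reading the picture is good to about 3°. The force at the finger was zero after the last click snapped over.
- **Surroundings:** the pictures from before and after match at the pane with its slides and at the tray corner. The bottle and the box's outline look unmoved too. I did not measure the pen again, but the arm stayed well above it.

No check failed. The only differences were that 3° and the peg measuring 30.8 mm from the dial's axis instead of 32 mm.

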